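# Slide the pickle jar under the lid press and hold the cam lever at the top

### The arm

A 6-joint arm with a two-finger parallel gripper is mounted at the origin on the work surface. World frame = base frame: x ahead of the robot, y to its left, z up, the work surface at z = 0. Lengths are in m, angles in degrees, forces in N, time in s.
With the tool pointing down it reaches from about 0.325 to 0.775 m from the base axis. Payload 5.5 kg.
Tool frame: the origin (TCP) lies between the finger pads, 19 mm behind the fingertips; this is the grasp point; z points along the fingers, y is the line along which they close (so a half turn about z gives the same grasp; the last joint's range is limited). The gripper opens to 88 mm and grips with 3 to 60 N. Pads are 20 mm wide; open, the fingers measure 115 mm over their backs; the gripper's body (75 mm by 178 mm) begins 61 mm behind the grasp point.
Start: joints at [-75.269, 5.22, 70.514, -0, 104.267, -3.249], TCP at [0.185, -0.571, 0.241] pointing down, gripper open.
Joint ranges: [-164.24, 164.24], [-49.07, 125.15], [9.68, 141.18], [-86.29, 266.29], [3.28, 154.24], [-151.56, 151.56]. Speed limits (degrees/s): [147.25, 147.25, 172.46, 180, 180, 180].

### API

Orientations are given as [roll, pitch, yaw] about the fixed x, y, z axes, in that order (R = Rz(yaw) Ry(pitch) Rx(roll)).
In Python, from station import r, vision, planner gives the robot as it stands (r), with the cameras (vision) and the kinematics (planner). Calls block until the motion is done:
- r.reach(position, orientation): joint-space move of the TCP to a pose.
- r.servo_line(position, rotation=None, speed=0.15): straight line of the TCP; rotation=None keeps the orientation; speed is the mean speed in m/s.
- r.move_joints(angles): joint-space move.
- r.let_go() and r.grab(squeeze=None): open the fingers fully, or close them until they stop; squeeze is the grip in N (None keeps the last).
- r.wait(seconds).
- planner.inverse_kinematics(position, orientation): joint angles nearest the present ones, or None.
- r.sense(): the state.
- vision.snapshot(name): name is "side" or "top" or "wrist"; returns a dict with "frame" (384x512x3 uint8, red, green, blue), "fx", "fy", "cx", "cy" (pixels), "dist_coeffs" ([k1, k2, p1, p2, k3] as OpenCV has them; the pictures are not rectified), "R" (3x3) and "t" (3): a world point X has camera coordinates R X + t. Camera axes: x right, y down, z forward; pixel columns grow to the right and rows downward; lengths in m; the calibration is good to about 2 mm. A picture is of the moment at which its call begins. There is no depth.
A pose or a line that the arm cannot do raises r.IKError and nothing moves.
- r.hand_in(): hands the job in; it is judged then, once.
The state is a dict: "clock": time; "joints": joint angles; "joint_vel": joint speeds; "joint_torque": joint torques, N m; "tcp_pos": TCP position; "orientation": TCP orientation; "contact_force": force on the tool from outside, world axes, zero at the start; "torque": the same for the moment, N m; "opening": finger opening in m; "gripper_force": force on a finger pad.
Only numpy, scipy, OpenCV 4.12 (cv2) and the standard library are available. Lean on these libraries where they do the work, as an engineer would, in place of code of your own. Each camera call takes 0.05 s, during which the arm holds its last target. There are 200 camera calls.

### The job

Slide the carrier with the pickle jar along its rail until it clicks into the detent under the press head. Then swing the red-handled cam lever up to its highest lift point (lever straight up, in line with the green mark on the press head), so that the jar is raised and its lid pressed against the rubber pad, and finish while still holding the lever there with the gripper: it springs back if let go. Leave everything else on the counter where it stands.

Things in the scene. Friction and masses are not known exactly. Their poses are not given: they have to be found in the camera images.
- press: Fixed jar press: white base, two steel rails along its y, a press head on two posts (115 x 80 mm plate, z 163 to 175 mm, over the station). Origin on the counter under the rails' middle line; x points away from the robot (turned up to 0.2 rad), y along the rails the way the carrier must go, z up. The base spans x -60 to 60, y -270 to 150 mm; the rails' top is at z 38 mm.
- press_station (a point): The press station in the middle under the press head: where the middle of the jar's underside stands when the carrier is in its detent; 46 mm above the counter, at x = 0, y = +50 mm of the press. A brass spring plunger on the far side makes the detent.
- carrier (a joint): Carrier's position along press +y (m): 0 at the rail's right end, 0.160 in the detent under the head, 0.200 at the far stop (too far). Starts at 0.01 to 0.09. Slides with about 1 N of friction; entering or leaving the detent takes about 4 N; let go within about 4 mm of its middle, it is drawn to within 2 mm and stays.
- carrier_grip (a point): Top centre of the carrier's blue upright post, 118 mm above the counter; 18 mm thick along press x, 24 mm along y, free over its upper 70 mm. It stands 100 mm behind the jar's axis, so at press x = 0, y = -50 mm in the detent. Pinch it from above with fingers closing along press x, TCP 20 mm below this point, or push it.
- cam_lever (a joint): Angle of the cam lever about press +x (rad): 0 level, pointing to press +y; 1.571 straight up in line with the green mark on the press head = highest lift (jar raised 12 mm, pressed on the pad); stop at 2.1, past the top, where the lift drops again. Starts at 0 to 0.2. Raising it takes 2 to 6 N at the handle; a return spring drops it to about 0.3 unless held.
- lever_grip (a point): Middle of the lever's red round handle, a level bar 14 mm thick, 50 mm long along press -x (towards the robot), 110 mm from the pivot axis. Fingers closing along press y can pinch it from above and keep pointing down while it goes round (it turns in the grip). It is 60 mm above the counter at 0 rad, 170 mm at the top.
- lever_pivot (a point): Point on the lever's pivot axis (parallel to press x) in the plane of the handle's middle, 60 mm above the counter, at x = -105, y = +50 mm of the press. lever_grip runs on a circle of 110 mm radius about it in the press's y-z plane.
- jar: Small green pickle jar with a yellow lid, 64 mm wide, 85 mm high, 0.18 to 0.35 kg, standing in the carrier's white collar (18 mm high), which guides it: it rides along and can only rise. Origin in the middle of its underside.
- pad: Black rubber pad, 56 mm wide, sprung under the press head; origin in the middle of its underside, 139 mm above the counter, 8 mm above the lid when the jar stands in the carrier. It gives about 4 mm when the cam is at its highest.
- mustard: Bystander: small amber jar with a red lid, 48 mm wide, 65 mm high, in the white tray at the far side of the press.
- lids: Bystander: stack of two brass lids, 58 mm wide, 24 mm high, in the same tray.
- spoon: Bystander: spoon 160 mm long lying on the counter on the near side of the press base, along the rail.
- juice: Bystander: amber bottle with a green cap, 68 mm wide, 190 mm high, to the left.
- bowl: Bystander: blue bowl, 90 mm wide, 45 mm high, to the left.
- tin: Bystander: tin with a red label, 68 mm wide, 100 mm high, to the right.
- tub: Bystander: open white tub, 84 mm wide, 70 mm high, to the right.

How it is judged (in metres and radians):
On the way, in this order (a step that is already met when the one before it is completed fails the run):
1. the carrier sits in the detent under the press head (joint within 3 mm of 0.160), the lever still down (value of joint carrier between 0.157 and 0.163 m and value of joint cam_lever below 0.5 rad), for 0.3 s.
2. the lever stands at its highest lift point (within 0.12 rad of 1.57) with the jar's lid pressed on the pad (value of joint cam_lever between 1.45 and 1.69 rad and value of joint carrier between 0.157 and 0.163 m and contact force between jar and pad above 3 N), for 0.2 s.
At the end, for the whole second after the job is handed in: The fingers are holding the lever (more than 0.5 N) at rest within 0.12 rad of straight up, the carrier is within 3 mm of its detent, and the jar's lid is pressed on the pad with more than 3 N (all of step 2 and contact force between the fingers and cam_lever above 0.5 N and velocity of joint cam_lever between -0.15 and 0.15 rad/s); the arm keeps its last pose, push and grip.
It fails at once if a bystander (mustard jar, lids, spoon, bottle, bowl, tin or tub) is moved by more than 30 mm (distance of any of mustard, lids, spoon, juice, bowl, tin, tub from where it was at the start of the episode above 0.03 m).
It also fails if it takes over 46 s, if anything falls off the work surface, if the arm or the gripper's body presses on something with over 40 N, if the wrist force passes 120 N, or if a joint passes its speed limit or range.

## Working session

There is one attempt and no reset: what is moved stays moved. The work goes in short steps, each a Python script; the robot and the scene stay as the last script left them, time stands still between calls to the robot, and variables do not carry over. Pictures are saved under pics/ and viewed, at most 10 in all, crops included, and the job is handed in when it is done.

```bash
mkdir -p pics
python3 - <<'E'
from station import r, vision, planner
import cv2,pickle
d={}
for n in("top","side"):
    s=vision.snapshot(n); d[n]=s
    cv2.imwrite(f"pics/{n}0.png",cv2.resize(s["frame"][:,:,::-1],(768,576),interpolation=cv2.INTER_CUBIC))
    print(n,s["fx"],s["cx"],s["cy"],s["dist_coeffs"],s["R"],s["t"])
pickle.dump(d,open("s0.pkl","wb"))
print(r.sense()["clock"],r.sense()["orientation"])
E
```

```text
top 358.86380340865514 256.2282437922594 197.59160738471473 [-0.08792823  0.          0.          0.          0.        ] [[-0.00367768 -0.99963098 -0.02691429]
 [-0.98324597  0.00851988 -0.18208452]
 [ 0.18224663  0.02579372 -0.98291447]] [0.01902873 0.62664902 1.16171127]
side 350.8095774950906 258.53724195737414 193.8025437064746 [-0.02075235  0.          0.          0.          0.        ] [[-0.99926704 -0.03633564 -0.0120458 ]
 [-0.01715539  0.70637909 -0.7076258 ]
 [ 0.03422093 -0.70690049 -0.7064847 ]] [0.61274981 0.08946776 1.02099674]
0.1 [-1.79896373e+02 -4.68278578e-03  1.79767631e+01]
```

View pics/top0.png

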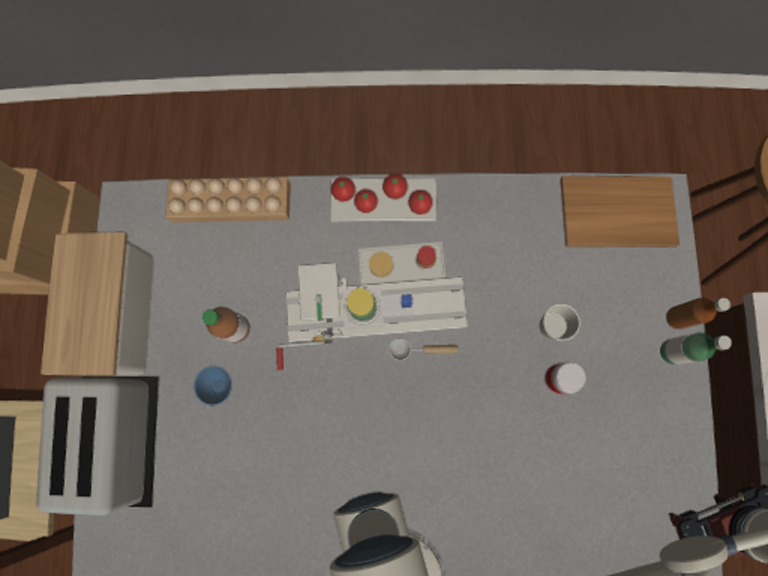

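View pics/side0.png

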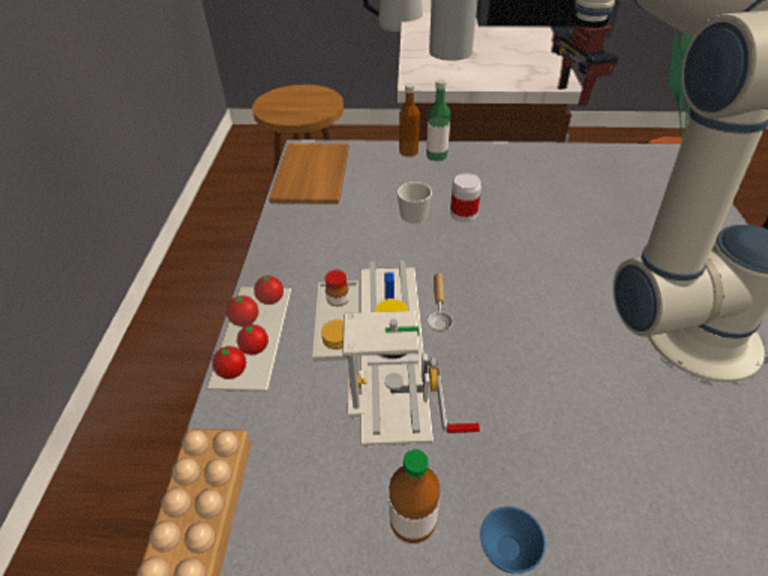

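The top view shows the blue post at about (406,300) and the red handle at (280,359). The press head is at (318,292). In the side view the post is at (389,285), the handle at (463,428), and the spoon lies beside the near edge. Next I'll zoom in.

Run:
```python
import cv2,pickle,numpy as np
d=pickle.load(open("s0.pkl","rb"))
def crop(n,x,y,w,h,k):
    return cv2.resize(d[n]["frame"][y:y+h,x:x+w,::-1],(w*k,h*k),interpolation=cv2.INTER_NEAREST)
a=crop("top",180,160,136,92,5) 
b=crop("side",225,170,110,130,4)
cv2.imwrite("pics/zt.png",a);cv2.imwrite("pics/zs.png",b)
for n in d:
    h=cv2.cvtColor(d[n]["frame"],cv2.COLOR_RGB2HSV)
    for nm,lo,hi in(("blue",(110,150,60),(125,255,255)),("red",(0,190,80),(4,255,255)),("red2",(176,190,80),(180,255,255)),("green",(55,120,60),(80,255,255))):
        m=cv2.inRange(h,lo,hi); c,l,s,ce=cv2.connectedComponentsWithStats(m)
        print(n,nm,[(s[i].tolist(),ce[i].round(1).tolist()) for i in range(1,c) if s[i][4]>5 and 180<ce[i][0]<330 and 150<ce[i][1]<300])
```

```text
top blue []
top red []
top red2 []
top green []
side blue [([257, 182, 5, 2, 6], [259.3, 182.3]), ([257, 191, 2, 5, 6], [257.2, 192.7])]
side red [([217, 181, 14, 12, 124], [223.7, 186.1]), ([175, 185, 13, 15, 105], [182.5, 191.6]), ([299, 283, 20, 5, 96], [308.2, 285.0])]
side red2 []
side green [([257, 219, 3, 2, 6], [258.0, 219.5]), ([265, 218, 14, 3, 30], [271.8, 219.2])]
```

View pics/zt.png

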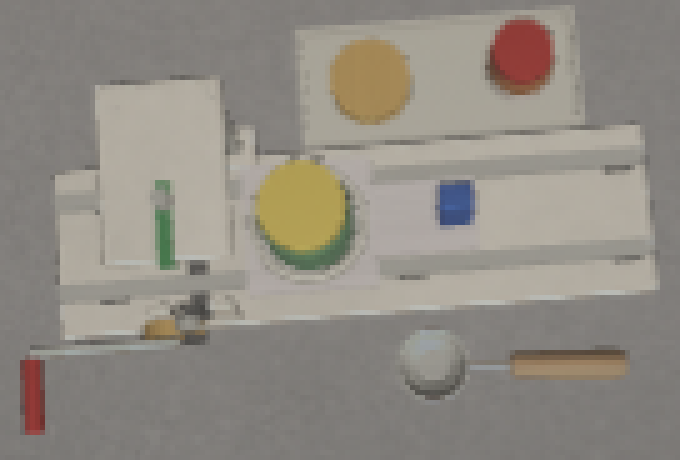

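View pics/zs.png

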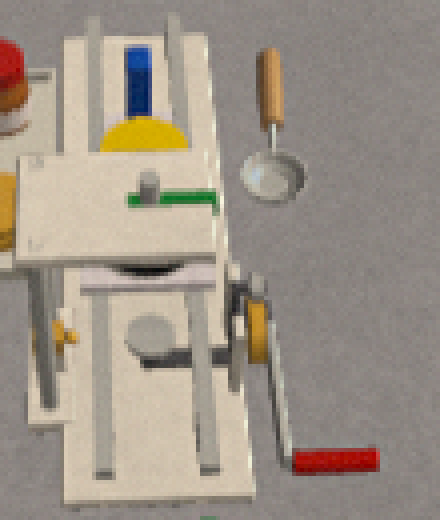

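Both zooms give clear post, handle, lid and base corners. I'll triangulate the post and handle, then fit the press pose.

```bash
cat > h.py <<'E'
import cv2,pickle,numpy as np
from scipy.optimize import least_squares
def proj(s,X):
    K=np.array([[s["fx"],0,s["cx"]],[0,s["fy"],s["cy"]],[0,0,1.]])
    return cv2.projectPoints(np.atleast_2d(np.array(X,float)),cv2.Rodrigues(np.array(s["R"]))[0],np.array(s["t"],float),K,np.array(s["dist_coeffs"],float))[0][:,0]
def tri(obs):
    f=lambda X:np.concatenate([proj(s,X)[0]-p for s,p in obs])
    q=least_squares(f,[.5,0,.1]); return q.x,np.abs(q.fun).max()
def W(p,X):
    c,s=np.cos(p[2]),np.sin(p[2]); x,y,z=X
    return np.array([p[0]+c*x-s*y,p[1]+s*x+c*y,z])
E
python3 - <<'E'
from h import *
d=pickle.load(open("s0.pkl","rb"));T,S=d["top"],d["side"]
zt=lambda u,v:np.array([180+u/5-.5,160+v/5-.5]); zs=lambda u,v:np.array([225+u/4-.5,170+v/4-.5])
for n,a,b in(("post",(456,195),(139,57)),("h_in",(33,360),(293,461)),("h_out",(33,433),(379,460)),("mark_out",(167,267),(216,197))):
    print(n,tri([(T,zt(*a)),(S,zs(*b))]))
# p: x,y,yaw,carrier,lever,basez,
def res(p):
    c=p[3]; a=p[4]; bz=p[5]; L=lambda x:(x,.05+.11*np.cos(a),.06+.11*np.sin(a))
    o=[(T,(-.06,.15,bz),zt(62,338)),(T,(-.06,-.27,bz),zt(657,290)),(T,(.06,-.27,bz),zt(640,125)),(T,(.06,.15,bz),zt(55,175)),
     (S,(.06,-.27,bz),zs(63,38)),(S,(-.06,-.27,bz),zs(206,34)),(S,(.06,.15,bz),zs(64,500)),(S,(-.06,.15,bz),zs(255,496)),
     (T,(0,c-.21,.118),zt(456,195)),(S,(0,c-.21,.118),zs(139,57)),(T,(0,c-.11,.131),zt(301,206)),
     (T,L(-.08),zt(33,360)),(T,L(-.13),zt(33,433)),(S,L(-.08),zs(293,461)),(S,L(-.13),zs(379,460))]
    return np.concatenate([proj(s,W(p,X))[0]-q for s,X,q in o])
q=least_squares(res,[.5,0,0,.05,.1,.02],loss="soft_l1")
print(q.x.round(4));print(res(q.x).reshape(-1,2).round(1).tolist())
np.save("p.npy",q.x)
from station import r, vision, planner
p=q.x
print("grip",W(p,(0,p[3]-.21,.118)),"lever",W(p,(-.105,.05+.11*np.cos(p[4]),.06+.11*np.sin(p[4]))))
E
```

```text
post (array([ 0.61144739, -0.03296192,  0.11860939]), np.float64(0.1993808299978923))
h_in (array([0.51191721, 0.25053966, 0.06480658]), np.float64(0.0021089675650216577))
h_out (array([0.46242308, 0.24909695, 0.0659209 ]), np.float64(0.22467784137739955))
mark_out (array([0.55913036, 0.14461276, 0.17530832]), np.float64(0.19029802364605075))
[0.6021 0.0976 0.0705 0.0787 0.0458 0.011 ]
[[-0.2, 0.1], [0.5, 0.5], [0.5, 0.0], [-0.2, -0.7], [-0.5, 0.1], [0.2, -0.0], [-1.3, 0.6], [-0.2, -0.2], [0.1, 0.3], [-0.1, 0.0], [-0.1, -0.2], [-0.3, 0.2], [0.3, 0.6], [0.4, 0.3], [0.3, -0.3]]
grip [ 0.6113801  -0.03338979  0.118     ] lever [0.4861189  0.24967086 0.06503861]
```

Run:
```python
from h import *
d=pickle.load(open("s0.pkl","rb"));T,S=d["top"],d["side"];p=np.load("p.npy")
k=lambda u,v:np.array([(u+.5)/1.5-.5,(v+.5)/1.5-.5])
X,e=tri([(T,k(210,317)),(S,k(415.5,459))]);print("cap",X,e)
c,s=np.cos(p[2]),np.sin(p[2]);D=X[:2]-p[:2];print("press frame",c*D[0]+s*D[1],-s*D[0]+c*D[1])
from station import r, vision, planner
dg=np.degrees(p[2]);print(dg)
for y in(90,-90):
    for cc in(p[3],.16):
        for z in(.25,.098): print(y,planner.inverse_kinematics(W(p,(0,cc-.21,z)),[180,0,dg+y]))
for y in(0,180):
    for a in(p[4],.8,1.571): print(y,planner.inverse_kinematics(W(p,(-.11,.05+.11*np.cos(a),.06+.11*np.sin(a))),[180,0,dg+y]))
```

```text
cap [0.56361263 0.368596   0.18815607] 0.0758612714365654
press frame -0.019317305342695344 0.2730523014792364
4.041475181960166
90 [ -6.3092573    7.25659775  67.4514351    0.         105.29196715
 -10.35073248]
90 [ -6.3092573    8.16674888  81.8822309    0.          89.95102022
 -10.35073248]
90 [ 1.29580869e+00  6.50885160e+00  6.82583468e+01 -2.54444375e-14
  1.05232802e+02 -2.74566650e+00]
90 [ 1.29580869  7.44337991 82.67115315  0.         89.88546693 -2.7456665 ]
-90 None
-90 None
-90 None
-90 None
0 [ 2.37955568e+01 -1.53128201e+00  9.53607608e+01 -2.54444375e-14
  8.61705212e+01  1.09754082e+02]
0 [ 2.04077915e+01 -5.43753559e+00  9.15254525e+01 -2.54444375e-14
  9.39120831e+01  1.06366316e+02]
0 [ 1.21117128e+01 -9.11288663e+00  9.17424822e+01 -2.54444375e-14
  9.73704044e+01  9.80702377e+01]
180 [ 23.79555678  -1.53128201  95.36076083   0.          86.17052118
 -70.2459184 ]
180 [ 20.40779154  -5.43753559  91.52545253   0.          93.91208305
 -73.63368364]
180 [ 12.11171283  -9.11288663  91.7424822    0.          97.37040442
 -81.92976235]
```

Run:
```python
from h import *
from station import r, vision, planner
p=np.load("p.npy");dg=np.degrees(p[2]);o=[180,0,dg+90]
r.reach(W(p,(0,p[3]-.21,.22)),o)
r.servo_line(W(p,(0,p[3]-.21,.098)),speed=.12)
r.grab(15); s=r.sense();print(s["clock"],s["opening"],s["gripper_force"],s["contact_force"])
r.servo_line(W(p,(0,-.0505,.098)),speed=.06)
s=r.sense();print(s["clock"],s["tcp_pos"],s["opening"],s["contact_force"])
im=vision.snapshot("top");pickle.dump(im,open("s1.pkl","wb"))
cv2.imwrite("pics/t1.png",cv2.resize(im["frame"][150:260,170:320,::-1],None,fx=5,fy=5,interpolation=cv2.INTER_NEAREST))
```

```text
4.775 0.01830034876893924 15.00355750322342 [ 3.68705153 -0.01999664 -1.7338788 ]
6.275 [0.60577159 0.04760063 0.09799425] 0.017918438305023477 [ 5.85955726  0.04560409 -2.18552544]
```

View pics/t1.png

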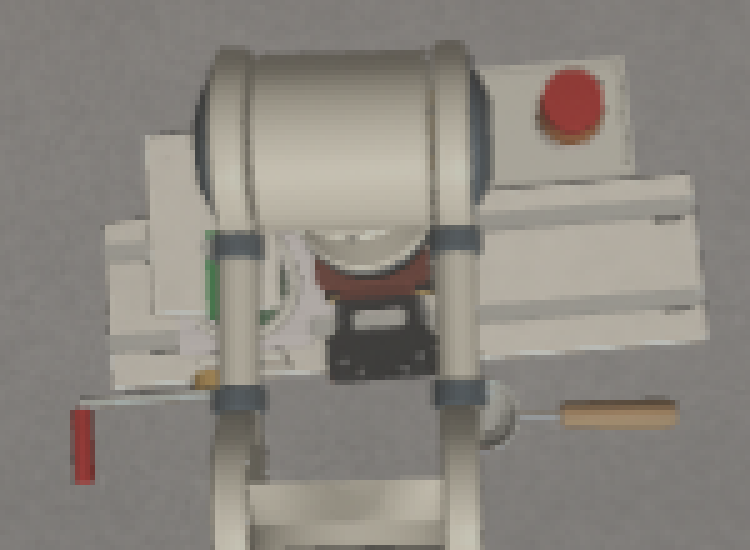

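The arm hides the post, but the opening of 17.9 mm confirms the grip, and there is almost no residual force along the rail. I'll release, retreat over to the lever and measure again.

Run:
```python
from h import *
from station import r, vision, planner
p=np.load("p.npy");dg=np.degrees(p[2])
r.let_go(); r.servo_line(W(p,(0,-.0505,.25)),speed=.2)
r.reach(W(p,(-.14,.05+.13,.22)),[180,0,dg+180])
s=r.sense();print(s["clock"],s["tcp_pos"])
im=vision.snapshot("top");sd=vision.snapshot("side");pickle.dump((im,sd),open("s2.pkl","wb"))
a=cv2.resize(im["frame"][160:252,180:316,::-1],None,fx=5,fy=5,interpolation=cv2.INTER_NEAREST)
b=cv2.resize(sd["frame"][170:300,225:335,::-1],None,fx=4,fy=4,interpolation=cv2.INTER_NEAREST)
cv2.imwrite("pics/t2.png",a);cv2.imwrite("pics/s2.png",b)
for c in(.15,.155,.16,.165): 
    X=W(p,(0,c-.21,.118)); print(c,(proj(im,X)[0]+.5-[180,160])*5,(proj(sd,X)[0]+.5-[225,170])*4)
```

```text
9.4417 [0.44996739 0.26681428 0.21932799]
0.15 [346.27966137 204.85974539] [142.24378817 130.6747187 ]
0.155 [338.55465659 205.46175592] [142.52537359 136.13754023]
0.16 [330.83096135 206.0636267 ] [142.80910713 141.64208998]
0.165 [323.10865135 206.66535185] [143.09501293 147.18883719]
```

View pics/t2.png

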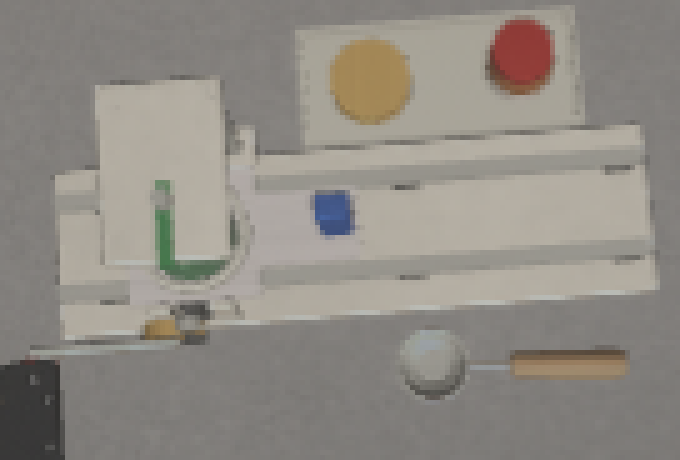

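View pics/s2.png

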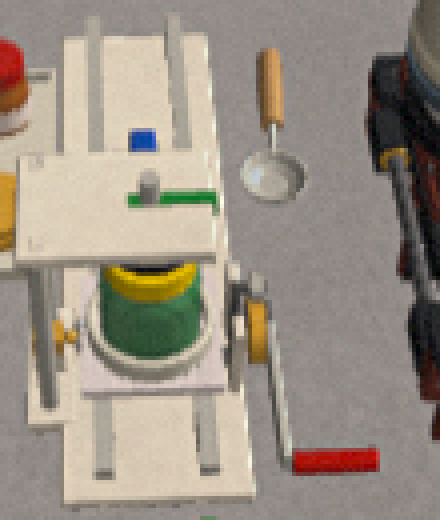

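The post top is at (331,205) in the top view, where 0.160 predicts (330.8,206.1), so the carrier is in its detent. The lever hasn't moved. Next I'll grip the lever and swing it up.

Run:
```python
from h import *
from station import r, vision, planner
p=np.load("p.npy");dg=np.degrees(p[2]);o=[180,0,dg+180]
G=lambda a,x=-.11:W(p,(x,.05+.11*np.cos(a),.06+.11*np.sin(a)))
r.reach(G(p[4])+[0,0,.1],o); r.servo_line(G(p[4]),speed=.1); r.grab(25)
s=r.sense();print(s["clock"],s["opening"],s["contact_force"])
if .010<s["opening"]<.018:
    for a in np.linspace(p[4],1.571,13)[1:]:
        r.servo_line(G(a),speed=.06); s=r.sense(); print(round(a,2),round(s["clock"],2),(s["tcp_pos"]-G(a)).round(4),np.round(s["contact_force"],1),round(s["opening"],4))
    r.wait(.5)
    im=vision.snapshot("side");tp=vision.snapshot("top");pickle.dump((im,tp),open("s3.pkl","wb"))
    a=cv2.resize(im["frame"][150:300,215:345,::-1],None,fx=4,fy=4,interpolation=cv2.INTER_NEAREST)
    cv2.imwrite("pics/s3.png",a); s=r.sense();print(s["clock"],s["contact_force"],s["gripper_force"])
    print((proj(im,[G(1.571,-.08),G(1.571,-.13)])+.5-[215,150])*4)
```

```text
12.1917 0.01355292198448307 [-0.34375173 -0.6146707  -0.27820993]
0.17 12.57 [-0.      0.0001  0.0007] [-0.4  1.3  0.6] 0.0134
0.3 12.96 [-0.0001  0.0005  0.0005] [-1.3  4.1  1.3] 0.0137
0.43 13.34 [-0.0001  0.0012  0.0005] [-0.8  5.5  2.1] 0.0131
0.55 13.72 [-0.0001  0.0017  0.0012] [-2.   7.8  3.2] 0.0134
0.68 14.11 [-0.0001  0.0024  0.0018] [-4.3  9.6  6.7] 0.0133
0.81 14.49 [-0.0001  0.0031  0.0027] [-5.  11.1  9. ] 0.013
0.94 14.88 [-0.0001  0.0036  0.0037] [-7.6 13.  13.5] 0.0132
1.06 15.26 [-0.      0.0041  0.0049] [-7.6 14.2 17.8] 0.0132
1.19 15.64 [0.0002 0.0031 0.0051] [-7.9 10.3 18.4] 0.0131
1.32 16.02 [0.0004 0.0021 0.0049] [-7.9  8.  18.9] 0.0132
1.44 16.41 [0.0005 0.001  0.0045] [-6.4  4.4 17.9] 0.0133
1.57 16.79 [0.0006 0.0002 0.0037] [-5.3  2.  14.4] 0.0133
17.3917 [-5.29214105  1.56677493 14.54656943] 25.009244978427887
[[325.4841972  280.79549263]
 [410.82278624 277.86481373]]
```

View pics/s3.png

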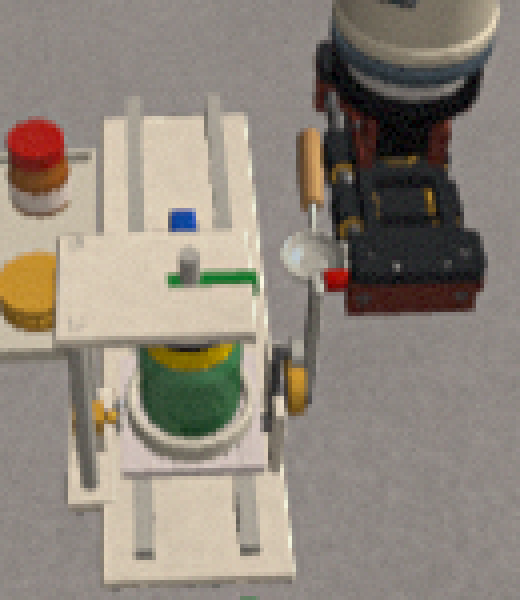

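The lever's red inner end is at (337,279) in line with the green mark, close to the predicted (325,281). The jar is raised, with its lid against the pad, and the grip is holding at 25 N.

Run:
```python
from station import r, vision, planner
print(r.hand_in(), r.sense()["clock"])
```

```text
the job is handed in; nothing more can be done
the job is handed in; nothing more can be done
```

I handed the job in at about 17 s with the carrier measured at 0.160 m in its detent, the gripper holding the lever straight up at 25 N, and the jar's lid against the pad as far as the side camera shows; the pad force wasn't measured and no verdict came back.

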